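Close the tank's filling fitting with its cam-lock cap

ROBOT

A 6-joint arm with a two-finger parallel gripper is mounted at the origin on a cart in front of the work surface, level with it; the furniture and walls round the work are solid. World frame = base frame: x ahead of the robot, y to its left, z up, the work surface at z = 0. Lengths are in m, angles in rad, forces in N, time in s.
With the tool pointing down it reaches from about 0.275 to 0.85 m from the base axis. Payload 19 kg.
Tool frame: the origin (TCP) lies on the centre line of the jaws, within the pads' length; the fingertips stand 19 mm ahead of it and the grasp point (between the pads) is the TCP; z points along the fingers, y is the line along which they close (so a half turn about z gives the same grasp; the last joint's range is limited). The gripper opens to 85 mm and grips with 20 to 120 N. Pads are 22 mm wide; open, the fingers measure 114 mm over their backs; the gripper's body (76 mm by 85 mm) begins 54 mm behind the grasp point. The pads swing forward as they close: fully open they stand 13 mm farther back than shut.
Start: joints at [1.122, 0.15, 1.437, -0, 1.554, -0.134], TCP at [0.178, 0.547, 0.25] pointing down, gripper open.
Joint ranges: [-2.8, 2.8], [-0.68, 2.1], [0.12, 2.68], [-1.39, 4.53], [0.16, 2.79], [-2.81, 2.81]. Speed limits (rad/s): [1.89, 1.89, 2.22, 3.01, 3.01, 3.01].

INTERFACE

Orientations are given as a unit quaternion [x, y, z, w].
In Python, from plant import observe, viewer, order gives the robot as it stands. The module is installed in compiled form; this text tells all that it offers.
- The arm moves only by the tool play_rows, never from a script. Its argument "increments" is one flat list of numbers, 5 for each row, row after row: the shift along the tool's x, y, z in mm, then the turn about the tool's z in degrees, then the opening in per cent of the stroke, from 0 (shut) to 100 (fully open). A call has 1 to 8 rows; each row shifts and turns the commanded pose from where the row before left it, along the tool's axes as they then stand; what a row does not reach is not made up. A row lasts 1/8 s, in which the tool goes at most 62.5 mm and 10.7 degrees, less where a joint would pass 70% of its speed; a pose out of reach is approached as far as the arm can. A call is refused whole if a number of a shift passes 62.5 or a number of a turn 10.7, either way. A call with a gripper value outside its range is refused whole. The fingers move at their own pace and stop on an object; the grip force is fixed at half the most. Time passes only in rows, so rows that do not move let the fingers close. It gives the time, the measured TCP pose, the force, the opening and the grip force at its end, in the units of the state.
- observe(): the state, without advancing time (a new reading comes with each control period).
- viewer.capture(name): name is "scene" or "top" or "wrist"; returns (picture, depth): 384x512x3 uint8, red, green, blue; 384x512 float32, m along the optical axis (not along the pixel's ray), 0 where there is no reading.
- viewer.camera_model(name): a dict with "fov_y" (degrees; the focal length in pixels is half the picture's height over the tangent of half this angle, whatever the lens; pixels are square), "cx", "cy" (the principal point, pixels), "cam_to_world" (4x4, takes a point from camera to world coordinates). Camera axes: x right, y up, looking along -z (the intrinsics and any distortion apply to the point x, -y, -z); pixel columns grow to the right and rows downward; lengths in m; the calibration is good to about 2 mm. The wrist camera is an equidistant fisheye: a pixel r from the principal point sees the ray r / f radians off the axis. A picture is of the moment at which its call begins: read the wrist's pose just before it. camera_model takes no time and is no camera call; for the wrist camera it gives the pose at the moment of the call.
- order.finish_job(): hands the job in; it is judged then, once.
The state is a dict: "time_s": time; "joint_pos": joint angles; "joint_vel": joint speeds; "joint_efforts": joint torques, N m; "eef_pos": TCP position; "ee_rot": TCP orientation; "force": force on the tool from outside, world axes, zero at the start; "torque": the same for the moment, N m; "gripper_width": finger opening in m; "gripper_force": force on a finger pad.
Only numpy, scipy, OpenCV 4.12 (cv2) and the standard library are available. Lean on these libraries where they do the work, as an engineer would, in place of code of your own. Each camera call takes 0.05 s, during which the arm holds its last target. There are 200 camera calls.

TASK

Close the small solvent tank: set the cam-lock cap over the grooved adaptor on the tank and push it down firmly but gently until it is fully home, with both cam arms still up. Then swing the two cam arms all the way down, one after the other, without forcing them, and let go. Leave the bottle, tape roll and phone where they are.

Things in the scene. Friction and masses are not known exactly. Their poses are not given: they have to be found in the camera images.
- tank: flat steel tank, fixed, 150 x 120 mm, 40 mm high; origin at the centre of its underside on the desk, z up. An upright aluminium adaptor stands in the middle of its top.
- adaptor_foot (a point): centre of the tank's top, on the adaptor's axis. The adaptor: a 68 mm flange 6 mm high, a 45 mm stem, a groove 30 mm across and 12 mm high, and above it a head 46 mm across, 16 mm high, with a 4.5 mm chamfer. The head's top is 80 to 90 mm above this point: adaptors stand out differently, by 10 mm. This height is not measured; it must be felt.
- seal_low (a point): on the adaptor's axis, 81 mm above the tank's top: where the top of the rubber seal comes when fully pushed down on the lowest adaptor (on the highest: 10 mm above this point). At the start the seal, 29 mm across, sticks out 13 mm above the head; it slides down 12 mm against 6 N plus 0.7 N for each mm, then stops hard; let go, it hardly rises.
- cap: loose aluminium coupling cap, 0.37 kg, mouth down; origin at the centre of its mouth, z up. Cup 64 mm across, 56 high; bore 48.4 across, 48 deep (1.2 mm play round the adaptor). Its origin is 85 to 95 mm above the desk on the raised seal, 73 to 83 mm when home. Over 5 mm short of home, cam lobes strike the head and the arms bind. Over 60 N on the adaptor is forcing.
- boss (a point): middle of the hexagon boss on the cap, 68 mm above the mouth: 40 mm across flats, from 56 to 80 mm above the mouth; two of its flats face the cap's own +x and -x. Grip it there from above, closing along the cap's x, clear of the arms, which are on own +y and -y.
- lever_a: cam arm a, on the cap's +y side: brass bar 14 mm wide, 6 thick, ending 65 mm from its pivot. Origin on the pivot, 25.5 mm above the cap's mouth, 31 mm from its axis. Own x is the pivot's line. With joint cam_a at 0, own y points level outward from the cap; the bar always runs along own (0, cos 50deg, sin 50deg), its upper (inner) face towards own (0, -sin 50deg, cos 50deg).
- lever_b: cam arm b, on the cap's -y side: brass bar 14 mm wide, 6 thick, ending 65 mm from its pivot. Origin on the pivot, 25.5 mm above the cap's mouth, 31 mm from its axis. Own x is the pivot's line. With joint cam_b at 0, own y points level outward from the cap; the bar always runs along own (0, cos 50deg, sin 50deg), its upper (inner) face towards own (0, -sin 50deg, cos 50deg).
- cam_a (a joint): angle of arm a, rad: 0 = up (bar 50 deg above level, outward), grows as it swings outward and down, 1.75 = stop, all the way down (50 deg below level). Stays where left; takes about 2 N at the bar's end, a little more as the cam draws the cap down, then a hard stop (lean on it with under 10 N). Over 25 N of the fingers on a bar is forcing.
- cam_b (a joint): the same for arm b
- end_a (a point): pushing point of arm a: on the bar's upper face, 50 mm from the pivot
- end_b (a point): the same on arm b
- ipa_bottle: bystander: small upright dropper bottle, 39 mm across, 114 mm high; origin at the centre of its underside
- tape_roll: bystander: roll of tape lying flat, 81 mm across, 19 mm high; origin at the centre of its underside
- phone_test: bystander: black phone lying flat, 147 x 73 x 9 mm; origin at the centre of its underside

How it is judged:
By the outcome, as a careful person would: the job done as asked, in the order asked, and still so for the second after the job is handed in, with the robot touching nothing.
It also fails if it takes over 72 s, if anything falls off the work surface, if the arm or the gripper's body presses on something with over 40 N, if the wrist force passes 120 N, or if a joint passes its speed limit or range.

## Working session

There is one attempt and no reset: what is moved stays moved. The work goes in short steps, Python scripts to look and compute and a tool call to move; the robot and the scene stay as the last step left them, time stands still between calls to the robot, and variables do not carry over. Pictures are saved under pics/ and viewed, at most 10 in all, crops included, and the job is handed in when it is done.

Besides the shell and the picture viewer there is one more tool, called after "Emit:" as name(argument=value, ...) on one line, values as JSON. play_rows: Moves the arm, as the interface text tells. Its arguments: {"type":"object","properties":{"increments":{"type":"array","items":{"type":"number"}}},"required":["increments"]}

```bash
mkdir -p pics; cat > h.py <<'E'
import numpy as np, cv2
from plant import observe, viewer, order
def snap(n,f):
    m=viewer.camera_model(n); p,d=viewer.capture(n)
    cv2.imwrite(f'pics/{f}.png',p[:,:,::-1]); np.savez(f'pics/{f}.npz',p=p,d=d,**{k:np.array(v) for k,v in m.items()})
    return p,d,m
def world(d,m,fish=False):
    H,W=d.shape; f=H/2/np.tan(np.radians(m['fov_y'])/2)
    u,v=np.meshgrid(np.arange(W)+0.,np.arange(H)+0.)
    x=(u-m['cx'])/f; y=(v-m['cy'])/f
    if fish:
        r=np.hypot(x,y); s=np.where(r>1e-9,np.tan(np.minimum(r,1.5))/np.maximum(r,1e-9),1); x=x*s;y=y*s
    P=np.stack([x*d,-y*d,-d,np.ones_like(d)],-1)
    return (P@np.array(m['cam_to_world']).T)[...,:3]
E
python3 - <<'E'
from h import *
s=observe(); print({k:np.round(v,3) for k,v in s.items()})
ims=[]
for n in ['scene','top','wrist']:
    p,d,m=snap(n,n+'0'); print(n,m['fov_y'],m['cx'],m['cy'],np.round(m['cam_to_world'],3).tolist(),{k for k in m})
E
```

```text
{'time_s': np.float64(0.0), 'joint_pos': array([ 1.122,  0.151,  1.438,  0.   ,  1.554, -0.134]), 'joint_vel': array([ 0.   , -0.   , -0.   ,  0.   ,  0.   , -0.001]), 'joint_efforts': array([-0.0000e+00, -7.1307e+01, -5.7086e+01, -0.0000e+00,  9.0000e-03,
       -0.0000e+00]), 'eef_pos': array([0.178, 0.547, 0.25 ]), 'ee_rot': array([ 0.157,  0.988, -0.001, -0.   ]), 'force': array([-0.053, -0.565,  0.567]), 'torque': array([ 0.023,  0.012, -0.029]), 'gripper_force': np.float64(0.0), 'gripper_width': np.float64(0.086)}
scene 52.1643229925611 256.87687163737564 188.29228081723073 [[0.722, 0.426, -0.545, -0.164], [-0.692, 0.445, -0.569, -0.661], [0.0, 0.788, 0.616, 0.82], [0.0, 0.0, 0.0, 1.0]] {'cam_to_world', 'cx', 'fov_y', 'cy'}
top 44.14276046448428 255.9514986296667 182.40480165062533 [[-0.019, 0.98, -0.198, 0.201], [-1.0, -0.021, -0.009, 0.0], [-0.013, 0.198, 0.98, 1.462], [0.0, 0.0, 0.0, 1.0]] {'cam_to_world', 'cx', 'fov_y', 'cy'}
wrist 65.70646984690485 254.88646765267302 192.7828915680077 [[0.309, -0.909, -0.279, 0.106], [0.951, 0.296, 0.091, 0.57], [-0.0, -0.293, 0.956, 0.373], [0.0, 0.0, 0.0, 1.0]] {'cam_to_world', 'cx', 'fov_y', 'cy'}
```

View pics/scene0.png

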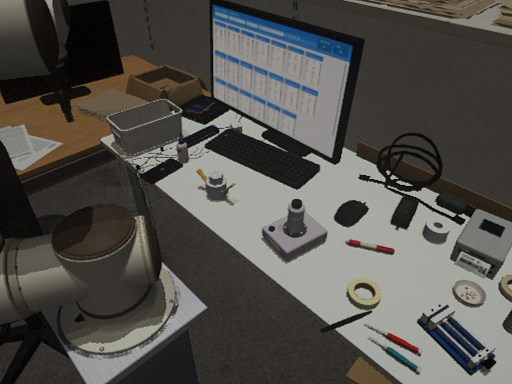

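View pics/top0.png

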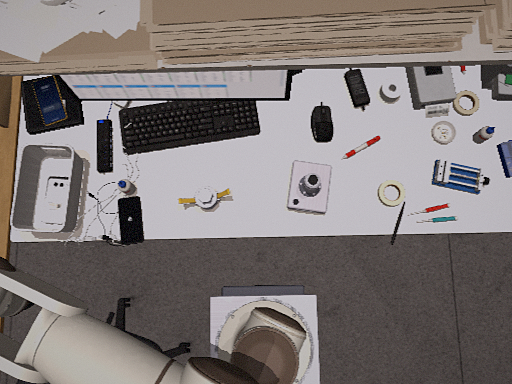

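The scene view shows the cap with brass arms at about (216,184) and the tank with its adaptor at (296,225). In the top view the cap is at (206,197), its arms run to the left and right of it, and the tank's seal is near (312,180).

```bash
python3 - <<'E'
from h import *
for n in ['top','scene']:
    z=np.load(f'pics/{n}0.npz'); p=z['p'].astype(int); d=z['d']; W=world(d,z); hsv=cv2.cvtColor(z['p'],cv2.COLOR_RGB2HSV)
    print(n)
    if n=='top': rc=(slice(170,225),slice(170,240)); rt=(slice(150,225),slice(275,340))
    else: rc=(slice(160,210),slice(185,245)); rt=(slice(190,265),slice(255,335))
    w=W[rc]; h=hsv[rc]
    br=(h[...,1]>110)&(h[...,0]>12)&(h[...,0]<35)&(w[...,2]>0.01)&(w[...,2]<.15)&(w[...,1]>0.02)
    k,lab,st,ce=cv2.connectedComponentsWithStats(br.astype(np.uint8))
    for i in range(1,k):
        if st[i,4]>8: q=w[lab==i]; print('brass',st[i,4],q.mean(0).round(4),q.min(0).round(3),q.max(0).round(3))
    m=(w[...,2]>.072)&(w[...,2]<.09)&~br; q=w[m]; print('boss top',m.sum(),np.median(q,0).round(4),q.mean(0).round(4),((q.min(0)+q.max(0))/2).round(4))
    w=W[rt]; zz=w[...,2]
    for a,b in [(.03,.05),(.09,.125),(.115,.137),(.13,.155)]:
        q=w[(zz>a)&(zz<b)]
        if len(q): print(a,b,len(q),q.mean(0).round(4),q.min(0).round(3),q.max(0).round(3), ((q.min(0)+q.max(0))/2).round(4))
    q=w[(zz>.036)&(zz<.045)]; r=cv2.minAreaRect((q[:,:2]*1000).astype(np.float32)); print(r)
E
```

```text
top
brass 58 [0.4536 0.1148 0.058 ] [0.446 0.094 0.031] [0.463 0.134 0.081]
brass 72 [0.4349 0.2238 0.0525] [0.424 0.198 0.029] [0.445 0.244 0.073]
boss top 163 [0.4452 0.1683 0.0808] [0.4449 0.1681 0.0807] [0.4448 0.1749 0.0811]
0.03 0.05 1583 [ 0.4704 -0.1461  0.0411] [ 0.393 -0.216  0.03 ] [ 0.555 -0.079  0.05 ] [ 0.4741 -0.1474  0.04  ]
0.09 0.125 62 [ 0.4656 -0.1425  0.114 ] [ 0.452 -0.169  0.092] [ 0.496 -0.125  0.125] [ 0.4737 -0.1472  0.1085]
0.115 0.137 131 [ 0.4708 -0.1457  0.127 ] [ 0.452 -0.169  0.116] [ 0.496 -0.125  0.136] [ 0.4738 -0.1472  0.1261]
0.13 0.155 108 [ 0.4733 -0.1472  0.139 ] [ 0.453 -0.168  0.13 ] [ 0.494 -0.13   0.148] [ 0.4738 -0.1492  0.1391]
((474.13641357421875, -147.3748779296875), (119.91252899169922, 149.88681030273438), 80.45561218261719)
scene
brass 42 [0.4328 0.2278 0.0544] [0.425 0.209 0.037] [0.441 0.247 0.07 ]
brass 21 [0.4491 0.1101 0.0549] [0.443 0.092 0.019] [0.462 0.134 0.076]
boss top 101 [0.441  0.1623 0.0789] [0.4416 0.1629 0.0785] [0.4434 0.1425 0.0775]
0.03 0.05 1326 [ 0.4572 -0.1609  0.0397] [ 0.39  -0.221  0.03 ] [ 0.551 -0.079  0.05 ] [ 0.4703 -0.1501  0.04  ]
0.09 0.125 173 [ 0.4612 -0.1586  0.1078] [ 0.449 -0.173  0.09 ] [ 0.49  -0.131  0.125] [ 0.4692 -0.1517  0.1076]
0.115 0.137 143 [ 0.4635 -0.1569  0.1255] [ 0.449 -0.173  0.115] [ 0.491 -0.13   0.136] [ 0.4696 -0.1515  0.1258]
0.13 0.155 87 [ 0.4703 -0.1517  0.1381] [ 0.458 -0.165  0.131] [ 0.487 -0.136  0.143] [ 0.4724 -0.1503  0.1367]
((471.3077697753906, -149.72384643554688), (120.79920959472656, 148.73855590820312), 79.99925231933594)
```

```bash
cat >> h.py <<'E'
from scipy.spatial.transform import Rotation as R
def plan(target,yaw,n,w):
    """rows to bring TCP to target, tool-y at world angle yaw (deg, mod 180) over n rows, straight line"""
    s=observe(); r=R.from_quat(s['ee_rot']); p=np.array(s['eef_pos']); y=r.apply([0,1,0]); a=np.degrees(np.arctan2(y[1],y[0]))
    t=-((yaw-a+90)%180-90); D=(np.array(target)-p)*1000/n
    print('from',p.round(4),'yaw',round(a,2),'F',np.round(s['force'],1),'t',round(float(s['time_s']),2),'w',round(float(s['gripper_width']),4),'tool z',r.apply([0,0,1]).round(4))
    for i in range(n):
        v=r.inv().apply(D); print(*[round(float(x),1) for x in v],round(float(t/n),2),w,sep=', ',end=',\n')
        r=r*R.from_rotvec([0,0,np.radians(t/n)])
E
python3 -c "
from h import *
plan([.444,.167,.2],9.7,10,100)"
```

```text
from [0.178  0.5466 0.2498] yaw 71.96 F [-0.  -1.1  0.3] t 0.15 w 0.0853 tool z [-4.e-04 -8.e-04 -1.e+00]
-37.0, -27.9, 5.0, 6.23, 100,
-39.8, -23.7, 5.0, 6.23, 100,
-42.2, -19.2, 5.0, 6.23, 100,
-44.0, -14.5, 5.0, 6.23, 100,
-45.3, -9.7, 5.0, 6.23, 100,
-46.1, -4.7, 5.0, 6.23, 100,
-46.3, 0.3, 5.0, 6.23, 100,
-46.0, 5.4, 5.0, 6.23, 100,
-45.2, 10.3, 5.0, 6.23, 100,
-43.8, 15.2, 5.0, 6.23, 100,
```

Emit:
play_rows(increments=[-37,-28,5,6.2,100,-40,-24,5,6.2,100,-42,-19,5,6.2,100,-44,-14.5,5,6.2,100,-45,-9.7,5,6.2,100,-46,-4.7,5,6.2,100,-46,0.3,5,6.2,100,-46,5.4,5,6.2,100])

```text
time_s: 1.15
eef_pos: [0.3912, 0.2425, 0.2101]
ee_rot: [0.558, 0.83, -0.0, 0.0]
force: [0.2, 0.4, 0.9]
gripper_width: 0.0852
gripper_force: 0.0
```

Emit:
play_rows(increments=[-45,10.3,5,6.2,100,-44,15.2,5,6.2,100,0,0,0,0,100,0,0,0,0,100])

```text
time_s: 1.65
eef_pos: [0.4439, 0.1682, 0.2002]
ee_rot: [0.643, 0.766, -0.0, -0.0]
force: [0.6, 0.9, 0.4]
gripper_width: 0.0852
gripper_force: 0.0
```

```bash
python3 - <<'E'
from h import *
p,d,m=snap('wrist','w1'); plan([.444,.167,.2],9.7,1,100)
print(np.round(m['cam_to_world'],3).tolist())
E
```

```text
from [0.4438 0.1686 0.2003] yaw 10.03 F [0.1 0.4 0.2] t 1.7 w 0.0854 tool z [-2.e-04  1.e-04 -1.e+00]
-1.6, -0.0, 0.3, 0.33, 100,
[[0.985, -0.166, -0.05, 0.43], [0.173, 0.942, 0.288, 0.242], [-0.0, -0.292, 0.956, 0.324], [0.0, 0.0, 0.0, 1.0]]
```

View pics/w1.png

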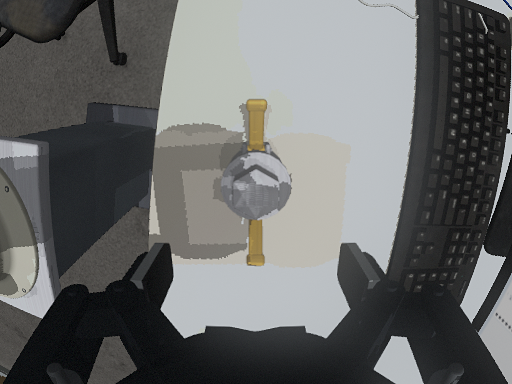

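The wrist view shows the cap centred at about (256,182). Its brass arms run nearly vertically from (257,100) to (256,262), and the fingers are evenly placed either side of it.

```bash
python3 - <<'E'
from h import *
z=np.load('pics/w1.npz'); W=world(z['d'],z,True); hsv=cv2.cvtColor(z['p'],cv2.COLOR_RGB2HSV)
h=hsv;w=W; rc=np.zeros(h.shape[:2],bool); rc[90:275,210:300]=1
br=rc&(h[...,1]>110)&(h[...,0]>12)&(h[...,0]<35)&(w[...,2]>0.015)&(w[...,2]<.15)
k,lab,st,ce=cv2.connectedComponentsWithStats(br.astype(np.uint8)); c=[]
for i in range(1,k):
    if st[i,4]>50: q=w[lab==i]; c.append(q.mean(0)); print('brass',st[i,4],q.mean(0).round(4),q.min(0).round(3),q.max(0).round(3))
v=c[0]-c[1]; print('arm dir',np.degrees(np.arctan2(v[1],v[0])), (c[0]+c[1])/2)
for a,b in [(.05,.065),(.077,.086)]:
    q=w[rc&~br&(w[...,2]>a)&(w[...,2]<b)]; (cx,cy),r=cv2.minEnclosingCircle(q[:,:2].astype(np.float32)); print(a,len(q),q.mean(0).round(4),cx,cy,r,cv2.minAreaRect((q[:,:2]*1000).astype(np.float32)))
print('desk z',np.median(w[150:160,340:345,2]))
E
```

```text
brass 740 [0.4344 0.2248 0.0528] [0.423 0.196 0.028] [0.446 0.247 0.07 ]
brass 586 [0.4537 0.1114 0.0598] [0.445 0.095 0.039] [0.463 0.128 0.078]
arm dir 99.62047767092974 [0.44404682 0.16813772 0.05632871]
0.05 1838 [0.4429 0.175  0.0559] 0.44065457582473755 0.17611077427864075 0.07172665745019913 ((438.8438720703125, 176.39987182617188), (65.70726013183594, 133.1316375732422), 29.551786422729492)
0.077 1797 [0.4436 0.1679 0.0798] 0.44368183612823486 0.16743311285972595 0.022512488067150116 ((443.48468017578125, 167.3467254638672), (39.88416290283203, 44.711090087890625), 11.291950225830078)
desk z 2.2338004243532827e-05
```

Emit:
play_rows(increments=[-0.8,0,35,0.3,100,0,0,40,0,100,0,0,30,0,100,0,0,13,0,100,0,0,5,0,100,0,0,0,0,100])

```text
time_s: 2.45
eef_pos: [0.4446, 0.1676, 0.078]
ee_rot: [0.645, 0.764, 0.0, 0.0]
force: [0.1, 0.1, -1.3]
gripper_width: 0.0856
gripper_force: 0.0
```

Emit:
play_rows(increments=[0,0,0,0,30,0,0,0,0,30,0,0,0,0,30,0,0,0,0,30,0,0,0,0,30,0,0,0,0,30])

```text
time_s: 3.2
eef_pos: [0.4447, 0.1673, 0.078]
ee_rot: [0.645, 0.764, 0.0, 0.0]
force: [-0.1, -0.2, 6.9]
gripper_width: 0.0391
gripper_force: 61.0
```

Emit:
play_rows(increments=[0,0,-5,0,30,0,0,-30,0,30,0,0,-40,0,30,0,0,-45,0,30,0,0,-35,0,30,0,0,-17,0,30,0,0,0,0,30])

```text
time_s: 4.08
eef_pos: [0.4444, 0.1673, 0.2494]
ee_rot: [0.645, 0.764, 0.0, 0.0]
force: [0.6, -0.1, -4.8]
gripper_width: 0.0387
gripper_force: 61.9
```

```bash
python3 -c "
from h import *
print(observe()['joint_pos'].round(2))
plan([.375,-.147,.25],10,8,30)"
```

```text
[ 0.2  -0.06  1.66 -0.    1.54  0.03]
from [0.4444 0.1673 0.2494] yaw 9.66 F [ 0.6 -0.1 -4.8] t 4.08 w 0.0387 tool z [ 7.e-04  1.e-04 -1.e+00]
-37.3, -15.1, -0.1, -0.04, 30,
-37.3, -15.2, -0.1, -0.04, 30,
-37.3, -15.2, -0.1, -0.04, 30,
-37.2, -15.2, -0.1, -0.04, 30,
-37.2, -15.3, -0.1, -0.04, 30,
-37.2, -15.3, -0.1, -0.04, 30,
-37.2, -15.3, -0.1, -0.04, 30,
-37.2, -15.3, -0.1, -0.04, 30,
```

Emit:
play_rows(increments=[-20,-8,0,0,30,-42,-17,0,0,30,-42,-17,0,0,30,-42,-17,0,0,30,-42,-17,0,0,30,-42,-18,0,0,30,-42,-18,0,0,30,-26,-10,0,0,30])

```text
time_s: 5.08
eef_pos: [0.3729, -0.1484, 0.2475]
ee_rot: [0.646, 0.764, -0.0, -0.001]
force: [0.7, -0.2, -3.5]
gripper_width: 0.0389
gripper_force: 61.8
```

Emit:
play_rows(increments=[0,0,0,0,30,0,0,0,0,30])

```text
time_s: 5.32
eef_pos: [0.3738, -0.1465, 0.2482]
ee_rot: [0.645, 0.764, -0.0, -0.001]
force: [0.1, 0.9, -4.0]
gripper_width: 0.0384
gripper_force: 61.8
```

```bash
python3 - <<'E'
from h import *
p,d,m=snap('wrist','w2'); plan([.4735,-.1475,.25],10,4,30)
E
```

```text
from [ 0.374  -0.1463  0.2485] yaw 9.69 F [-1.1 -0.3 -4.2] t 5.38 w 0.0386 tool z [-1.1e-03  9.0e-04 -1.0e+00]
-4.5, 24.5, -0.4, -0.08, 30,
-4.5, 24.5, -0.4, -0.08, 30,
-4.6, 24.5, -0.4, -0.08, 30,
-4.6, 24.5, -0.4, -0.08, 30,
```

View pics/w2.png

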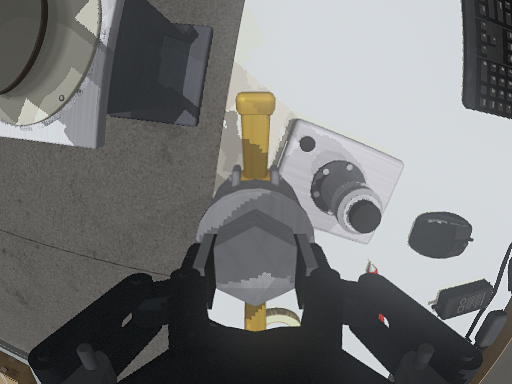

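The wrist view shows the cap held in the jaws at about (256,240) with its arms still up. The adaptor is clear of it, with the seal top at (364,216) and the flange near (340,188).

```bash
python3 - <<'E'
from h import *
z=np.load('pics/w2.npz'); W=world(z['d'],z,True)
reg=np.zeros(W.shape[:2],bool); reg[140:250,305:400]=1
zz=W[...,2]
hist=np.histogram(zz[reg],np.arange(.03,.16,.004)); print([(round(b,3),int(c)) for c,b in zip(*hist) if c])
for a,b in [(.038,.044),(.044,.05),(.116,.131),(.131,.15)]:
    q=W[reg&(zz>a)&(zz<b)]
    if len(q)<5: continue
    (cx,cy),r=cv2.minEnclosingCircle(q[:,:2].astype(np.float32)); print(a,len(q),q.mean(0).round(4),np.round([cx,cy,r],4))
# tank top rect
reg[:]=0; reg[110:250,270:410]=1
q=W[reg&(zz>.037)&(zz<.043)]; print(cv2.minAreaRect((q[:,:2]*1000).astype(np.float32)))
# cap in hand: plane fit of boss top and cup top
reg[:]=0; reg[185:300,200:315]=1; hh=zz[reg&(zz>.1)]; print(np.histogram(hh,np.arange(.1,.30,.008)))
for a,b in [(.22,.235),(.242,.258)]:
    q=W[reg&(zz>a)&(zz<b)]
    if len(q)>30:
        A=np.c_[q[:,:2]-q[:,:2].mean(0),np.ones(len(q))]; print(len(q),q.mean(0).round(4),np.linalg.lstsq(A,q[:,2],rcond=None)[0].round(4),cv2.minAreaRect((q[:,:2]*1000).astype(np.float32)))
E
```

```text
[(np.float64(0.03), 8), (np.float64(0.034), 142), (np.float64(0.038), 3891), (np.float64(0.042), 556), (np.float64(0.046), 505), (np.float64(0.05), 51), (np.float64(0.054), 43), (np.float64(0.058), 50), (np.float64(0.062), 41), (np.float64(0.066), 61), (np.float64(0.07), 46), (np.float64(0.074), 47), (np.float64(0.078), 56), (np.float64(0.082), 53), (np.float64(0.086), 61), (np.float64(0.09), 50), (np.float64(0.094), 174), (np.float64(0.098), 77), (np.float64(0.11), 48), (np.float64(0.114), 77), (np.float64(0.118), 75), (np.float64(0.122), 397), (np.float64(0.126), 454), (np.float64(0.13), 53), (np.float64(0.134), 65), (np.float64(0.138), 697), (np.float64(0.142), 3)]
0.038 3932 [ 0.4862 -0.1373  0.0399] [ 0.4873 -0.1539  0.0781]
0.044 1020 [ 0.4589 -0.1374  0.0462] [ 0.4558 -0.137   0.0496]
0.116 976 [ 0.465  -0.1436  0.1252] [ 0.4733 -0.1489  0.0236]
0.131 806 [ 0.4714 -0.1481  0.1396] [ 0.4733 -0.1496  0.0151]
((473.0269775390625, -149.06869506835938), (118.32496643066406, 148.79672241210938), 80.47496032714844)
(array([   0,    0,    0,    0,    0,    0,    0,    0,    1,   12,   35,
         49,   90,  156,  106, 3199,  462,  692, 5511,  448,  595,  333,
        111,   61]), array([0.1  , 0.108, 0.116, 0.124, 0.132, 0.14 , 0.148, 0.156, 0.164,
       0.172, 0.18 , 0.188, 0.196, 0.204, 0.212, 0.22 , 0.228, 0.236,
       0.244, 0.252, 0.26 , 0.268, 0.276, 0.284, 0.292]))
3585 [ 0.3703 -0.1264  0.2265] [ 0.0104 -0.0776  0.2265] ((371.569580078125, -129.28659057617188), (63.32985305786133, 31.568645477294922), 9.422557830810547)
6031 [ 0.3728 -0.1432  0.2499] [ 0.0078 -0.0454  0.2499] ((376.2685852050781, -144.49383544921875), (51.62211608886719, 41.6976318359375), 33.20771408081055)
```

```bash
python3 - <<'E'
from h import *
z=np.load('pics/w2.npz'); W=world(z['d'],z,True); zz=W[...,2]; c=np.array([.374,-.1463])
r=np.hypot(W[...,0]-c[0],W[...,1]-c[1]); reg=np.zeros(zz.shape,bool); reg[150:300,190:325]=1
for nm,m in [('boss',reg&(r<.0185)&(zz>.235)&(zz<.262)),('cup',reg&(r>.024)&(r<.031)&(zz>.217)&(zz<.236)&(W[...,1]>-.14))]:
    q=W[m]
    for _ in range(6):
        A=np.c_[q[:,:2]-c,np.ones(len(q))]; k=np.linalg.lstsq(A,q[:,2],rcond=None)[0]; e=q[:,2]-A@k; q=q[abs(e)<max(.0006,1.5*e.std())]
    print(nm,len(q),k.round(4),e.std().round(5))
h=cv2.cvtColor(z['p'],cv2.COLOR_RGB2HSV); br=(h[...,1]>110)&(h[...,0]>12)&(h[...,0]<35); br[:80]=0;br[:,:230]=0;br[:,280:]=0; br[185:]=0
q=W[br&(zz>.17)]; print('arm',q.mean(0).round(4),q.max(0).round(4), cv2.fitLine(((q[:,:2])).astype(np.float32),cv2.DIST_L2,0,.01,.01).ravel())
E
```

```text
boss 2889 [1.000e-04 3.400e-03 2.502e-01] 0.00032
cup 1122 [-0.001   0.0038  0.226 ] 0.00033
arm [ 0.3631 -0.0876  0.225 ] [ 0.3764 -0.0668  0.3719] [ 0.17258413 -0.98499477  0.36309594 -0.08759583]
```

Emit:
play_rows(increments=[-4.8,20,0,0,30,-4.8,29,0,0,30,-4.8,29,0,0,30,-4.8,19.6,0,0,30,0,0,0,0,30,0,0,0,0,30])

```text
time_s: 6.12
eef_pos: [0.4732, -0.1488, 0.249]
ee_rot: [0.645, 0.765, -0.0, -0.0]
force: [-0.9, 0.4, -4.0]
gripper_width: 0.039
gripper_force: 62.1
```

```bash
python3 -c "
from h import *
plan([.4735,-.1488,.21],10,2,30)"
```

```text
from [ 0.4732 -0.1488  0.249 ] yaw 9.73 F [-0.9  0.4 -4. ] t 6.12 w 0.039 tool z [-8.e-04  2.e-04 -1.e+00]
-0.0, 0.2, 19.5, -0.14, 30,
-0.0, 0.2, 19.5, -0.14, 30,
```

Emit:
play_rows(increments=[0,0.3,18,0,30,0,0,12,0,30,0,0,6,0,30,0,0,4,0,30,0,0,3,0,30,0,0,3,0,30])

```text
time_s: 6.88
eef_pos: [0.4738, -0.1495, 0.2033]
ee_rot: [0.645, 0.764, -0.0, 0.0]
force: [-0.3, 0.4, -4.4]
gripper_width: 0.0391
gripper_force: 62.1
```

Emit:
play_rows(increments=[0,0,3,0,30,0,0,3,0,30,0,0,3,0,30])

```text
time_s: 7.25
eef_pos: [0.4738, -0.1494, 0.1941]
ee_rot: [0.645, 0.764, -0.0, 0.0]
force: [-0.7, -0.5, -5.3]
gripper_width: 0.0387
gripper_force: 62.1
```

Emit:
play_rows(increments=[0,0,4,0,30,0,0,4,0,30,0,0,4,0,30,0,0,3,0,30,0,0,3,0,30])

```text
time_s: 7.88
eef_pos: [0.4738, -0.1495, 0.1761]
ee_rot: [0.645, 0.764, -0.0, 0.0]
force: [0.4, -0.2, -4.4]
gripper_width: 0.0388
gripper_force: 62.1
```

Emit:
play_rows(increments=[0,0,2,0,30,0,0,2,0,30,0,0,2,0,30])

```text
time_s: 8.25
eef_pos: [0.4738, -0.1495, 0.1703]
ee_rot: [0.645, 0.764, -0.0, 0.0]
force: [-0.9, 0.9, 2.0]
gripper_width: 0.0389
gripper_force: 62.8
```

Emit:
play_rows(increments=[0,0,2,0,30,0,0,2,0,30,0,0,2,0,30,0,0,1.5,0,30,0,0,0,0,30])

```text
time_s: 8.88
eef_pos: [0.4738, -0.1495, 0.1629]
ee_rot: [0.645, 0.764, -0.0, 0.0]
force: [-1.6, 0.9, 3.0]
gripper_width: 0.0389
gripper_force: 63.1
```

Emit:
play_rows(increments=[0,0,1,0,30,0,0,1,0,30,0,0,0,0,30])

```text
time_s: 9.25
eef_pos: [0.4738, -0.1495, 0.1611]
ee_rot: [0.645, 0.764, -0.0, 0.0]
force: [-3.6, 1.2, 6.0]
gripper_width: 0.0386
gripper_force: 63.5
```

Emit:
play_rows(increments=[0,0,0.7,0,30,0,0,0,0,30])

```text
time_s: 9.5
eef_pos: [0.4738, -0.1495, 0.1605]
ee_rot: [0.645, 0.764, -0.0, 0.0]
force: [-2.6, 2.2, 6.7]
gripper_width: 0.0386
gripper_force: 63.5
```

Emit:
play_rows(increments=[0,0,0.7,0,30,0,0,0,0,30])

```text
time_s: 9.75
eef_pos: [0.4738, -0.1495, 0.1598]
ee_rot: [0.645, 0.764, -0.0, 0.0]
force: [-3.4, 1.8, 6.6]
gripper_width: 0.0391
gripper_force: 63.6
```

Emit:
play_rows(increments=[0,0,0.7,0,30,0,0,0,0,30])

```text
time_s: 10.0
eef_pos: [0.4738, -0.1495, 0.1591]
ee_rot: [0.645, 0.764, -0.0, 0.0]
force: [-2.9, 2.1, 8.4]
gripper_width: 0.0387
gripper_force: 63.6
```

Emit:
play_rows(increments=[0,0,0.7,0,30,0,0,0,0,30])

```text
time_s: 10.25
eef_pos: [0.4739, -0.1495, 0.1585]
ee_rot: [0.645, 0.764, 0.0, 0.0]
force: [-3.8, 1.7, 8.2]
gripper_width: 0.0387
gripper_force: 63.7
```

Emit:
play_rows(increments=[0,0,0.7,0,30,0,0,0,0,30])

```text
time_s: 10.5
eef_pos: [0.4739, -0.1496, 0.1584]
ee_rot: [0.645, 0.764, 0.0, 0.001]
force: [-6.2, 1.8, 16.8]
gripper_width: 0.039
gripper_force: 64.9
```

Emit:
play_rows(increments=[0,0,0.4,0,30,0,0,0,0,30])

```text
time_s: 10.75
eef_pos: [0.4739, -0.1496, 0.1583]
ee_rot: [0.645, 0.764, 0.0, 0.001]
force: [-9.3, 4.8, 22.5]
gripper_width: 0.0389
gripper_force: 65.5
```

Emit:
play_rows(increments=[0,0,-0.8,0,30,0,0,0,0,70,0,0,0,0,100,0,0,0,0,100,0,0,0,0,100,0,0,-10,0,100])

```text
time_s: 11.5
eef_pos: [0.4735, -0.1493, 0.1675]
ee_rot: [0.645, 0.764, -0.0, -0.001]
force: [0.2, 0.4, 1.2]
gripper_width: 0.0851
gripper_force: 0.0
```

Emit:
play_rows(increments=[0,0,-25,0,100,0,0,-45,0,100,0,0,-30,0,100,0,0,0,0,100,0,0,0,0,100])

```text
time_s: 12.12
eef_pos: [0.4736, -0.1494, 0.2674]
ee_rot: [0.645, 0.764, -0.0, -0.0]
force: [-0.4, 0.0, -1.5]
gripper_width: 0.0852
gripper_force: 0.0
```

```bash
python3 - <<'E'
from h import *
p,d,m=snap('wrist','w3'); s=observe(); print(s['eef_pos'].round(4),s['joint_pos'].round(2),s['force'])
W=world(d,m,True); zz=W[...,2]; c=np.array([.4738,-.1495]); r=np.hypot(W[...,0]-c[0],W[...,1]-c[1])
for nm,M in [('boss',(r<.0185)&(zz>.14)&(zz<.18)),('cup',(r>.024)&(r<.031)&(zz>.125)&(zz<.15))]:
    q=W[M]
    for _ in range(6):
        A=np.c_[q[:,:2]-c,np.ones(len(q))]; k=np.linalg.lstsq(A,q[:,2],rcond=None)[0]; e=q[:,2]-A@k; q=q[abs(e)<max(.0006,1.5*e.std())]
    print(nm,len(q),k.round(4))
q=W[(r<.03)&(zz>.155)&(zz<.17)];print(cv2.minAreaRect((q[:,:2]*1000).astype(np.float32)))
h=cv2.cvtColor(p,cv2.COLOR_RGB2HSV); br=(h[...,1]>110)&(h[...,0]>12)&(h[...,0]<35)&(zz>.06)&(zz<.18)&(r<.09)
k,lab,st,ce=cv2.connectedComponentsWithStats(br.astype(np.uint8))
for i in range(1,k):
    if st[i,4]>50: q=W[lab==i]; print(st[i],q.mean(0).round(4),q.min(0).round(3),q.max(0).round(3))
E
```

```text
[ 0.4735 -0.1493  0.267 ] [-0.46 -0.02  1.58 -0.    1.58 -0.63] [ 0.27113672  0.47772777 -0.4593966 ]
boss 978 [ 0.0047 -0.0037  0.1606]
cup 676 [ 0.0009 -0.0003  0.1365]
((473.1317138671875, -149.4170379638672), (39.84086990356445, 44.7938232421875), 9.031790733337402)
[245  98  22  54 839] [ 0.4635 -0.0916  0.1338] [ 0.452 -0.12   0.107] [ 0.475 -0.069  0.152]
[249 225  13  36 442] [ 0.4823 -0.2019  0.1364] [ 0.475 -0.213  0.12 ] [ 0.489 -0.188  0.15 ]
[247 262  18  10 172] [ 0.4849 -0.2169  0.1543] [ 0.477 -0.222  0.15 ] [ 0.493 -0.213  0.158]
```

View pics/w3.png

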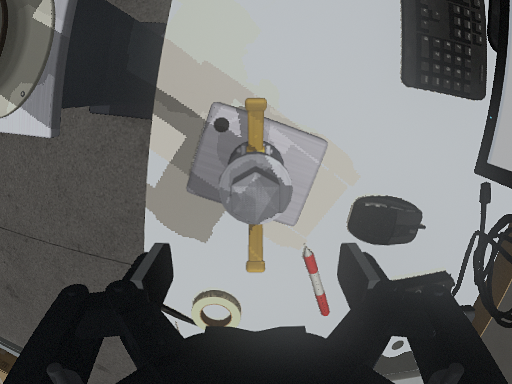

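The wrist view shows the cap seated level on the adaptor with both arms still up: the +y arm ends near (256,103) and the -y arm near (256,266).

Emit:
play_rows(increments=[25,0.3,0,0,0,25,0,0,0,0,0,0,10,0,0,0,0,20,0,0,0,0,30,0,0,0,0,24,0,0,0,0,7,0,0,0,0,0,0,0])

```text
time_s: 13.18
eef_pos: [0.4656, -0.1004, 0.1765]
ee_rot: [0.645, 0.764, -0.0, -0.0]
force: [0.1, 0.2, 1.1]
gripper_width: -0.0001
gripper_force: 0.0
```

```bash
cat >> h.py <<'E'
def rz(side=1):
    s=observe(); u=np.array([-np.sin(np.radians(9.7)),np.cos(np.radians(9.7))])*side; v=np.array(s['eef_pos'])[:2]-[.4733,-.1494]
    y=R.from_quat(s['ee_rot']).apply([1,0,0]); print('r',(v@u*1000).round(1),'tang',((v@[u[1],-u[0]])*1000).round(1),'ztip',round(s['eef_pos'][2]*1000-19,1),'w',s['gripper_width'],'F',np.round(s['force'],1),'toolx·u',(y[:2]@u).round(3),'t',round(s['time_s'],2))
E
python3 -c "
from h import *
rz()"
```

```text
r 49.6 tang 0.6 ztip 157.5 w -8.659843912022347e-05 F [0.1 0.2 1.1] toolx·u 1.0 t 13.18
```

Emit:
play_rows(increments=[1.4,0,6,0,0,2,0,4,0,0,4,0,3,0,0,4,0,3,0,0])

```text
time_s: 13.68
eef_pos: [0.4638, -0.0886, 0.1607]
ee_rot: [0.645, 0.764, -0.0, 0.0]
force: [0.0, -1.9, 1.0]
gripper_width: -0.0
gripper_force: 1.0
```

Emit:
play_rows(increments=[3,0,2.5,0,0,3,0,3,0,0,3,0,4,0,0,2.5,0,4,0,0])

```text
time_s: 14.18
eef_pos: [0.4618, -0.0774, 0.147]
ee_rot: [0.645, 0.764, -0.0, 0.0]
force: [0.6, -2.0, 1.2]
gripper_width: -0.0
gripper_force: 1.0
```

Emit:
play_rows(increments=[2,0,5,0,0,2,0,6,0,0,3,0,5,0,0,4,0,5,0,0,3,0,4,0,0])

```text
time_s: 14.8
eef_pos: [0.4594, -0.0634, 0.1219]
ee_rot: [0.645, 0.764, -0.0, -0.0]
force: [0.6, -1.9, 1.4]
gripper_width: 0.0001
gripper_force: 1.1
```

Emit:
play_rows(increments=[2,0,5,0,0,1,0,6,0,0,-1,0,6,0,0,-1,0,6,0,0,-2,0,3,0,0,0,0,0,0,0])

```text
time_s: 15.55
eef_pos: [0.4594, -0.0647, 0.0958]
ee_rot: [0.645, 0.764, -0.0, -0.0]
force: [-0.1, -0.1, -0.2]
gripper_width: 0.0003
gripper_force: 0.3
```

```bash
python3 -c "
from h import *
rz()"
```

```text
r 85.8 tang 0.6 ztip 76.8 w 0.0003227529257843543 F [-0.1 -0.1 -0.2] toolx·u 1.0 t 15.55
```

Emit:
play_rows(increments=[-1,0,3,0,0,-2,0,3,0,0,-2,0,2,0,0,-1,0,1,0,0,0,0,0,0,0])

```text
time_s: 16.18
eef_pos: [0.4605, -0.0707, 0.0871]
ee_rot: [0.645, 0.764, -0.0, -0.0]
force: [0.5, 1.4, 0.5]
gripper_width: -0.0002
gripper_force: 0.5
```

```bash
python3 - <<'E'
from h import *
rz()
p,d,m=snap('scene','s2'); cv2.imwrite('pics/s2c.png',cv2.resize(p[170:260,250:350,::-1],None,fx=6,fy=6))
E
```

```text
r 79.8 tang 0.7 ztip 68.1 w -0.00016123193396663882 F [0.5 1.4 0.5] toolx·u 1.0 t 16.18
```

View pics/s2c.png

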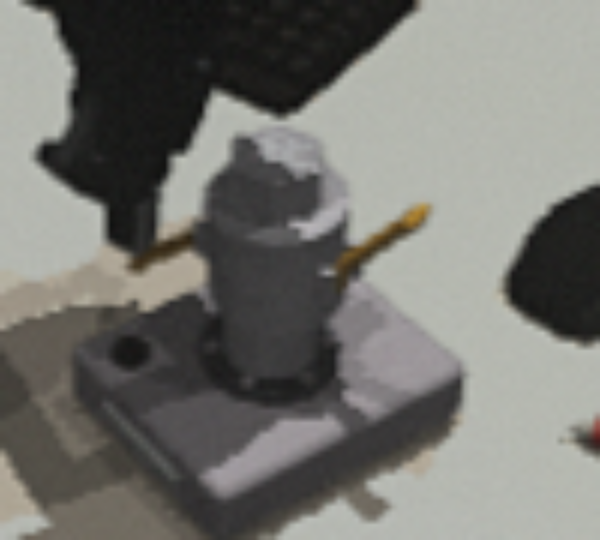

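The scene crop shows the fingertip at about (130,220) on the outer face of the +y arm, which is well down at (135–195,235–265). The other arm is still up.

Emit:
play_rows(increments=[-1,0,1,0,0,-1,0,1,0,0,0,0,0,0,0])

```text
time_s: 16.6
eef_pos: [0.4609, -0.0727, 0.0851]
ee_rot: [0.645, 0.764, -0.0, -0.0]
force: [-0.2, 1.3, -0.1]
gripper_width: -0.0003
gripper_force: 0.7
```

Emit:
play_rows(increments=[-1,0,1,0,0,-1,0,1,0,0,0,0,0,0,0])

```text
time_s: 16.98
eef_pos: [0.4613, -0.0747, 0.0832]
ee_rot: [0.645, 0.764, -0.0, 0.0]
force: [-0.5, 2.9, 1.0]
gripper_width: -0.0006
gripper_force: 0.7
```

Emit:
play_rows(increments=[-1,0,0.5,0,0,0,0,0,0,0])

```text
time_s: 17.23
eef_pos: [0.4615, -0.0756, 0.0827]
ee_rot: [0.645, 0.764, -0.0, -0.0]
force: [0.3, 1.9, 0.4]
gripper_width: -0.0
gripper_force: 0.8
```

Emit:
play_rows(increments=[-1,0,0.5,0,0,-1,0,0.5,0,0,0,0,0,0,0])

```text
time_s: 17.6
eef_pos: [0.4618, -0.0776, 0.0816]
ee_rot: [0.645, 0.764, -0.0, -0.0]
force: [0.8, 2.4, 0.3]
gripper_width: 0.0003
gripper_force: 0.9
```

Emit:
play_rows(increments=[-0.8,0,0.3,0,0,0,0,0,0,0])

```text
time_s: 17.85
eef_pos: [0.4618, -0.078, 0.0813]
ee_rot: [0.645, 0.764, 0.0, -0.0]
force: [-1.2, 6.3, 1.5]
gripper_width: -0.0002
gripper_force: 2.7
```

Emit:
play_rows(increments=[-0.8,0,0.3,0,0,0,0,0,0,0])

```text
time_s: 18.1
eef_pos: [0.4619, -0.0784, 0.081]
ee_rot: [0.645, 0.764, 0.0, -0.001]
force: [-2.3, 9.8, 3.1]
gripper_width: -0.0
gripper_force: 4.7
```

Emit:
play_rows(increments=[4,0,-1,0,0,15,0,0,0,0,8,0,-25,0,0,0,0,-50,0,0,0,0,-60,0,0,0,0,-50,0,0,0,0,0,0,0])

```text
time_s: 18.98
eef_pos: [0.4584, -0.0521, 0.2709]
ee_rot: [0.645, 0.764, 0.001, 0.003]
force: [-0.9, -0.1, -1.8]
gripper_width: 0.0004
gripper_force: 0.0
```

```bash
python3 - <<'E'
from h import *
rz(); u=np.array([-np.sin(np.radians(9.7)),np.cos(np.radians(9.7))]); t=np.array([.4733,-.1494])-u*.0497
s=observe(); r=R.from_quat(s['ee_rot']); D=(np.r_[t,.267]-s['eef_pos'])*1000/17; print(s['eef_pos'],t)
for i in range(17): print((r*R.from_rotvec([0,0,np.radians(180/17*i)])).inv().apply(D).round(1).tolist())
p,d,m=snap('wrist','w4'); W=world(d,m,True); zz=W[...,2]; c=np.array([.4733,-.1494]); rr=np.hypot(W[...,0]-c[0],W[...,1]-c[1])
h=cv2.cvtColor(p,cv2.COLOR_RGB2HSV); br=(h[...,1]>110)&(h[...,0]>12)&(h[...,0]<35)&(zz>.046)&(zz<.18)&(rr<.09)
k,lab,st,ce=cv2.connectedComponentsWithStats(br.astype(np.uint8))
for i in range(1,k):
    if st[i,4]>30:
        q=W[lab==i]; rad=(q[:,:2]-c)@u; print(st[i],q.mean(0).round(4),'r',rad.min().round(4),rad.max().round(4),'z',q[:,2].min(),q[:,2].max(), np.degrees(np.arctan(np.polyfit(rad,q[:,2],1)[0])))
E
```

```text
r 98.4 tang 1.7 ztip 251.9 w 0.00043683895831502466 F [-0.9 -0.1 -1.8] toolx·u 1.0 t 18.98
[ 0.45842578 -0.05211316  0.2708949 ] [ 0.48167392 -0.19838946]
[-8.7, -0.1, 0.3]
[-8.6, 1.5, 0.3]
[-8.2, 3.1, 0.3]
[-7.5, 4.5, 0.3]
[-6.5, 5.8, 0.3]
[-5.3, 6.9, 0.3]
[-4.0, 7.8, 0.3]
[-2.5, 8.4, 0.3]
[-0.9, 8.7, 0.3]
[0.7, 8.7, 0.3]
[2.3, 8.4, 0.3]
[3.8, 7.8, 0.3]
[5.2, 7.0, 0.3]
[6.4, 5.9, 0.3]
[7.4, 4.7, 0.3]
[8.1, 3.2, 0.3]
[8.5, 1.7, 0.3]
[247 192  14  41 475] [ 0.4644 -0.0965  0.078 ] r 0.0305 0.0705 z 0.047457947247039334 0.1009298880865358 -53.64887753282277
[249 308  11  23 197] [ 0.4836 -0.1993  0.1425] r -0.0588 -0.0425 z 0.13060046544560527 0.1528182945590189 -53.073528697924985
```

Emit:
play_rows(increments=[-35,0.5,0,0,0,-50,0.5,0,0,0,-45,0,0,0,0,-18,0,0,10.5,0,0,0,0,10.5,0,0,0,0,10.5,0,0,0,0,10.5,0,0,0,0,10.5,0])

```text
time_s: 20.02
eef_pos: [0.4831, -0.1976, 0.2657]
ee_rot: [0.918, 0.397, -0.001, -0.001]
force: [0.4, 0.3, 0.3]
gripper_width: -0.0002
gripper_force: 0.0
```

Emit:
play_rows(increments=[0,0,0,10.5,0,0,0,0,10.5,0,0,0,0,10.5,0,0,0,0,10.5,0,0,0,0,10.5,0,0,0,0,10.5,0,0,0,0,10.5,0,0,0,0,10.5,0])

```text
time_s: 21.02
eef_pos: [0.4831, -0.1976, 0.2657]
ee_rot: [0.948, -0.319, -0.001, -0.0]
force: [0.1, 0.2, 0.5]
gripper_width: 0.0001
gripper_force: 0.0
```

Emit:
play_rows(increments=[0,0,0,10.5,0,0,0,0,10.5,0,0,0,0,10.5,0,0,0,0,10.5,0,0,0,0,1.5,0,0,0,0,0,0,0,0,0,0,0])

```text
time_s: 21.9
eef_pos: [0.4833, -0.1981, 0.2669]
ee_rot: [0.765, -0.644, -0.0, 0.0]
force: [0.2, -0.4, -0.1]
gripper_width: -0.0002
gripper_force: 0.0
```

```bash
python3 -c "
from h import *
rz(-1); plan([.4817,-.1984,.1755],9.7,1,0)"
```

```text
r 49.7 tang -1.7 ztip 247.9 w -0.0002439847382595358 F [ 0.2 -0.4 -0.1] toolx·u 1.0 t 21.9
from [ 0.4833 -0.1981  0.2669] yaw -170.18 F [ 0.2 -0.4 -0.1] t 21.9 w -0.0002 tool z [-4.e-04  1.e-04 -1.e+00]
0.0, 1.6, 91.4, 0.12, 0,
```

Same path as for the first arm, with tool x pointing outward again.

Emit:
play_rows(increments=[0,1.6,20,0,0,0,0,35,0,0,0,0,25,0,0,0,0,10,0,0,0,0,0,0,0])

```text
time_s: 22.52
eef_pos: [0.4818, -0.1985, 0.1772]
ee_rot: [0.764, -0.645, -0.0, 0.0]
force: [-0.1, -0.3, 0.8]
gripper_width: -0.0001
gripper_force: 0.0
```

Emit:
play_rows(increments=[1.4,0,7,0,0,2,0,4,0,0,4,0,3,0,0,4,0,3,0,0])

```text
time_s: 23.02
eef_pos: [0.4838, -0.2099, 0.16]
ee_rot: [0.764, -0.645, -0.0, -0.0]
force: [0.7, 3.4, 0.2]
gripper_width: 0.0002
gripper_force: 1.2
```

Emit:
play_rows(increments=[3,0,2.5,0,0,3,0,3,0,0,3,0,4,0,0,2.5,0,4,0,0])

```text
time_s: 23.52
eef_pos: [0.4857, -0.2213, 0.1464]
ee_rot: [0.764, -0.645, 0.0, 0.0]
force: [-0.6, 2.2, 1.7]
gripper_width: -0.0001
gripper_force: 1.0
```

Emit:
play_rows(increments=[2,0,5,0,0,2,0,6,0,0,3,0,5,0,0,4,0,5,0,0,3,0,4,0,0])

```text
time_s: 24.15
eef_pos: [0.488, -0.2352, 0.1213]
ee_rot: [0.764, -0.645, -0.0, 0.0]
force: [0.0, 1.5, 2.5]
gripper_width: -0.0002
gripper_force: 1.2
```

Emit:
play_rows(increments=[2,0,5,0,0,1,0,6,0,0,-1,0,6,0,0,-1,0,6,0,0,-2,0,3,0,0,0,0,0,0,0])

```text
time_s: 24.9
eef_pos: [0.4877, -0.2338, 0.0954]
ee_rot: [0.764, -0.645, -0.0, 0.0]
force: [-0.4, -1.6, 1.3]
gripper_width: -0.0001
gripper_force: 0.4
```

Emit:
play_rows(increments=[-1,0,3,0,0,-2,0,3,0,0,-2,0,2,0,0,-1,0,1,0,0,0,0,0,0,0])

```text
time_s: 25.52
eef_pos: [0.4868, -0.2279, 0.0865]
ee_rot: [0.764, -0.645, -0.0, 0.0]
force: [0.7, -1.2, 0.3]
gripper_width: -0.0004
gripper_force: 0.6
```

```bash
python3 -c "
from h import *
rz(-1)"
```

```text
r 79.7 tang -0.0 ztip 67.5 w -0.00035307958289615903 F [ 0.7 -1.2  0.3] toolx·u 1.0 t 25.52
```

Emit:
play_rows(increments=[-1,0,1,0,0,-1,0,1,0,0,-1,0,1,0,0,-1,0,1,0,0,0,0,0,0,0])

```text
time_s: 26.15
eef_pos: [0.4863, -0.2242, 0.0828]
ee_rot: [0.764, -0.645, 0.0, 0.0]
force: [-0.0, -5.4, 3.3]
gripper_width: 0.0002
gripper_force: 2.6
```

Emit:
play_rows(increments=[-1,0,0.5,0,0,-1,0,0.5,0,0,0,0,0,0,0])

```text
time_s: 26.52
eef_pos: [0.4863, -0.2235, 0.0824]
ee_rot: [0.764, -0.645, 0.002, 0.001]
force: [1.6, -14.7, 4.0]
gripper_width: -0.0002
gripper_force: 6.5
```

Emit:
play_rows(increments=[-0.8,0,0.3,0,0,0,0,0,0,0])

```text
time_s: 26.78
eef_pos: [0.4863, -0.2232, 0.0823]
ee_rot: [0.764, -0.645, 0.002, 0.001]
force: [1.1, -18.8, 3.9]
gripper_width: -0.0003
gripper_force: 8.0
```

Emit:
play_rows(increments=[-0.6,0,0.3,0,0,0,0,0,0,0])

```text
time_s: 27.02
eef_pos: [0.4863, -0.223, 0.0821]
ee_rot: [0.764, -0.645, 0.003, 0.001]
force: [1.7, -21.4, 5.2]
gripper_width: 0.0
gripper_force: 9.3
```

Emit:
play_rows(increments=[3,0,-1,0,0,15,0,0,0,0,8,0,-25,0,0,0,0,-50,0,0,0,0,-60,0,0,-40,0,-50,0,0,-50,0,0,0,0,0,0,0,0,0])

```text
time_s: 28.02
eef_pos: [0.4748, -0.1566, 0.2665]
ee_rot: [0.765, -0.644, 0.0, -0.0]
force: [0.4, -1.4, 0.0]
gripper_width: 0.0001
gripper_force: 0.0
```

```bash
cat > chk.py <<'E'
from h import *
rz(-1); u=np.array([-np.sin(np.radians(9.7)),np.cos(np.radians(9.7))]); c=np.array([.4733,-.1494])
for cam in ['wrist','top','scene']:
    p,d,m=snap(cam,'e_'+cam); W=world(d,m,cam=='wrist'); zz=W[...,2]; rr=np.hypot(W[...,0]-c[0],W[...,1]-c[1])
    h=cv2.cvtColor(p,cv2.COLOR_RGB2HSV); br=(h[...,1]>110)&(h[...,0]>12)&(h[...,0]<35)&(zz>.046)&(zz<.18)&(rr<.1)
    k,lab,st,ce=cv2.connectedComponentsWithStats(br.astype(np.uint8))
    for i in range(1,k):
        if st[i,4]>8:
            q=W[lab==i]; rad=(q[:,:2]-c)@u; print(cam,st[i],'r',rad.min().round(4),rad.max().round(4),'z',q[:,2].min().round(3),q[:,2].max().round(3), np.degrees(np.arctan(np.polyfit(rad,q[:,2],1)[0])).round(1))
    q=W[(rr<.018)&(zz>.14)&(zz<.18)]; A=np.c_[q[:,:2]-c,np.ones(len(q))]; print(cam,len(q),np.median(q[:,2]).round(4),np.linalg.lstsq(A,q[:,2],rcond=None)[0].round(4) if len(q)>20 else '')
E
python3 chk.py
```

```text
r 7.3 tang -0.3 ztip 247.5 w 7.72464301603298e-05 F [ 0.4 -1.4  0. ] toolx·u 1.0 t 28.02
wrist [246 113  17  46 547] r -0.0722 -0.0307 z 0.061 0.112 51.0
wrist [248 232  11   1  11] r 0.0635 0.0675 z 0.064 0.073 -65.2
wrist 1411 0.1608 [-0.0003 -0.0008  0.1608]
top [287 180  15   9  56] r 0.0335 0.0701 z 0.064 0.119 -51.8
top 119 0.1618 [ 0.0052 -0.0256  0.1624]
scene [273 209   9   7  18] r 0.0422 0.0682 z 0.063 0.099 -50.1
scene [306 213  13  23  82] r -0.0722 -0.0308 z 0.061 0.112 49.9
scene 95 0.1601 [0.0147 0.0479 0.16  ]
```

View pics/e_wrist.png

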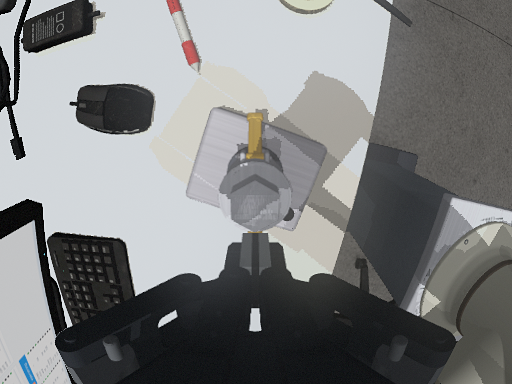

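The wrist view shows the cap level on the adaptor, with the -y arm folded down at (255,135). The other arm is hidden behind the cup, but the top and scene depths put it at about 50° below level too.

```bash
python3 -c "
from h import *
print(order.finish_job())"
```

```text
the job is handed in; nothing more can be done
None
```

The job is handed in: the cap is fully home, both cam arms are down to their stops, and the gripper is clear. The peak force on the second arm was about 22 N, under the 25 N forcing limit but over the 10 N lean guideline.

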